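Put the washed pot and mold boards to drain

ROBOT

A 6-joint arm with a two-finger parallel gripper is mounted at the origin on the work surface. World frame = base frame: x ahead of the robot, y to its left, z up, the work surface at z = 0. Lengths are in m, angles in rad, forces in N, time in s.
With the tool pointing down it reaches from about 0.25 to 0.775 m from the base axis. Payload 4 kg.
Tool frame: the origin (TCP) lies midway between the tips of the shut fingers; the grasp point (between the pads) lies 19 mm behind it; z points along the fingers, y is the line along which they close (so a half turn about z gives the same grasp; the last joint's range is limited). The gripper opens to 94 mm and grips with 3 to 60 N. Pads are 16 mm wide; open, the fingers measure 119 mm over their backs; the gripper's body (75 mm by 177 mm) begins 78 mm behind the grasp point.
Start: joints at [-1.406, 0.087, 1.371, -0, 1.684, -0.103], TCP at [0.146, -0.53, 0.206] pointing down, gripper open.
Joint ranges: [-3.1, 3.1], [-0.76, 2.03], [0.27, 2.55], [-1.08, 4.22], [0.17, 2.65], [-2.57, 2.57]. Speed limits (rad/s): [2.79, 2.79, 3.14, 3.14, 3.14, 3.14].

INTERFACE

Orientations are given as [roll, pitch, yaw] about the fixed x, y, z axes, in that order (R = Rz(yaw) Ry(pitch) Rx(roll)).
In Python, from bench import get_obs, snapshot, close_job gives the robot as it stands. The module is installed in compiled form; this text tells all that it offers.
- The arm moves only by the tool drive_tool, never from a script. Its argument "commands" is a list of rows, each a list of 6 numbers: the shift along the tool's x, y, z in units of 0.04 m (1.0 is 0.04 m), then the turn, a rotation vector about the tool's x, y, z in units of 0.1 rad (1.0 is 0.1 rad). In form: [[dx, dy, dz, wx, wy, wz], ...]. A call has 1 to 20 rows; each row shifts and turns the commanded pose from where the row before left it, along the tool's axes as they then stand; what a row does not reach is not made up. A row lasts 1/8 s, in which the tool goes at most 62.5 mm and 10.7 degrees, less where a joint would pass 70% of its speed; a pose out of reach is approached as far as the arm can. A call with a number of a shift or a turn outside -1 to 1 is refused whole. A call with a gripper value outside its range is refused whole. "gripper" is the closure, from 0 (fully open) to 1 (shut), set as the call begins (left out, the last holds). The fingers move at their own pace and stop on an object; the grip force is fixed at half the most. Time passes only in rows, so rows that do not move let the fingers close. It gives the time, the measured TCP pose, the force, the opening and the grip force at its end, in the units of the state.
- get_obs(): the state, without advancing time (a new reading comes with each control period).
- snapshot(name): name is "side" or "top"; returns a dict with "image" (480x640x3 uint8, blue, green, red), "range_z" (480x640 float32, m along the optical axis (not along the pixel's ray), 0 where there is no reading), "fx", "fy", "cx", "cy" (pixels), "k1" (the pictures are not rectified: a ray, as slopes to the right and down, at radius r is drawn at 1 + k1 r^2 times it, then the intrinsics apply), "rvec" (rotation vector, rad) and "tvec" (3), from world to camera coordinates, as OpenCV has them. Camera axes: x right, y down, z forward; pixel columns grow to the right and rows downward; lengths in m; the calibration is good to about 2 mm. A picture is of the moment at which its call begins.
- close_job(): hands the job in; it is judged then, once.
The state is a dict: "time": time; "joint_positions": joint angles; "qvel": joint speeds; "joint_torque": joint torques, N m; "tool_pos": TCP position; "ee_rot": TCP orientation; "wrist_force": force on the tool from outside, world axes, zero at the start; "wrist_torque": the same for the moment, N m; "width": finger opening in m; "finger_force": force on a finger pad.
Only numpy, scipy, OpenCV 4.12 (cv2) and the standard library are available. Lean on these libraries where they do the work, as an engineer would, in place of code of your own. Each camera call takes 0.05 s, during which the arm holds its last target. There are 200 camera calls.

TASK

Put the washing-up to drain: slide the steel pot, without lifting or tipping it, up the ramp until it stands wholly on the bare half of the draining board, and lift every round wooden board off its peg and stand it on edge in the rack, its rim down on the rails, one to a gap: the small ones between the short tines, the large ones between the tall tines. Leave the jar, the spoon and the shell mold where they are.

Things in the scene. Friction and masses are not known exactly. Their poses are not given: they have to be found in the camera images.
- drainer: Fixed wooden draining board, 260 mm (its x) by 320 mm (its y), 12 mm thick; origin at table height under its centre, z up, x away from the robot, y to the robot's left. At its left edge (y = 160 mm) a ramp as wide as the board, 60 mm long, runs down to the table at y = 220 mm. Where y is above -30 mm the board is bare: the pot's place. The rack stands at y = -90 mm.
- rack_short (a point): Middle of the short-tine part of the rack, at table height, axes as the draining board's (x -44, y -90 mm there). Discs stand across x, rim on two 6 mm rails along x, 24 mm either side, axes 34 mm up. Tines 5 mm thick every 22 mm on both rails, tops 107 mm up: five gaps, 17 mm wide, at x = -44, -22, 0, 22, 44 mm from here. A small disc sits with its centre 70 mm up. Gripping needs every other gap.
- rack_tall (a point): Middle of the tall-tine part, at table height, 110 mm along x from the short part's middle (x 66, y -90 mm on the board), same rails and axes. Tines 5 mm thick every 22 mm, tops 132 mm up: three gaps, 17 mm wide, at x = -22, 0, 22 mm from here. A large disc sits with its centre 81 mm up. A dark wooden block (top 85 mm up, at x = -44 mm) divides it from the short part.
- stand: Fixed olive peg stand: a rail 540 mm long (its y), top 218 mm up, on two posts; origin on the table under the rail's middle, -x faces the robot. Five wooden pegs, 6 mm thick, point level to -x at y = -220, -110, 0, 110, 220 mm, axes 210 mm up, ending 101 mm from the rail's axis; their last 6 mm turn up, tips 219 mm above the table.
- pot_mid (a point): Open stainless steel pot, upright on the table to the left of the draining board's ramp, 110 mm in diameter, 60 mm high, about 0.4 to 0.6 kg, with two loop handles near the rim on opposite sides, across the way to the ramp; the point is on its axis, half-way up (30 mm above its underside); z along the axis.
- jar_mid (a point): Glass jar with clamp lid, 80 mm in diameter, 101 mm high, standing beyond the work (bystander); point half-way up.
- spoon: Wooden spoon lying on the table beyond the draining board (bystander); origin at the underside.
- mold_mid (a point): Shell-shaped silicone mold, about 90 mm across, lying on the table near the robot's left (bystander); point at its middle.
- large1_mid (a point): Large round wooden board, disc 100 mm across, 9 mm thick, ~50 g, hung on a peg. Point: disc's centre; x its normal (along the peg), z through a flat tab, 34 mm wide, 9 thick. Along z: rim 50 mm, hole 20 mm wide 50 to 78 (its top rests on the peg), solid tab 78 to 122, to pinch. To come off: raise 8 to 20 mm, then out along the peg 60 mm towards the robot. May be absent.
- small1_mid (a point): Small round wooden board, disc 80 mm across, 9 mm thick, ~50 g, hung on a peg. Point: disc's centre; x its normal (along the peg), z through a flat tab, 34 mm wide, 9 thick. Along z: rim 40 mm, hole 20 mm wide 40 to 68 (its top rests on the peg), solid tab 68 to 112, to pinch. To come off: raise 8 to 20 mm, then out along the peg 60 mm towards the robot. May be absent.
- large2_mid (a point): Large round wooden board, disc 100 mm across, 9 mm thick, ~50 g, hung on a peg. Point: disc's centre; x its normal (along the peg), z through a flat tab, 34 mm wide, 9 thick. Along z: rim 50 mm, hole 20 mm wide 50 to 78 (its top rests on the peg), solid tab 78 to 122, to pinch. To come off: raise 8 to 20 mm, then out along the peg 60 mm towards the robot. May be absent.
- small2_mid (a point): Small round wooden board, disc 80 mm across, 9 mm thick, ~50 g, hung on a peg. Point: disc's centre; x its normal (along the peg), z through a flat tab, 34 mm wide, 9 thick. Along z: rim 40 mm, hole 20 mm wide 40 to 68 (its top rests on the peg), solid tab 68 to 112, to pinch. To come off: raise 8 to 20 mm, then out along the peg 60 mm towards the robot. May be absent.
- small3_mid (a point): Small round wooden board, disc 80 mm across, 9 mm thick, ~50 g, hung on a peg. Point: disc's centre; x its normal (along the peg), z through a flat tab, 34 mm wide, 9 thick. Along z: rim 40 mm, hole 20 mm wide 40 to 68 (its top rests on the peg), solid tab 68 to 112, to pinch. To come off: raise 8 to 20 mm, then out along the peg 60 mm towards the robot. May be absent.
Things that resemble listed ones, but are neither listed nor needed, are in the scene too. What is shaped like the part that bears small1_mid but black or green is not meant.

How it is judged:
At the end, for the whole second after the job is handed in: Each board on edge (within 0.2 rad) in a gap of its kind, centre within 6 mm of seated height and 15 mm of the rack's middle line; pot level on the flat, clear of the ramp, within 85 mm of the board's middle line and at most 30 mm past its centre towards the rack; all at rest (x of large1_mid in the frame of drainer between 0.033 and 0.1 m and y of large1_mid in the frame of drainer between -0.105 and -0.075 m and z of large1_mid in the frame of drainer between 0.0752 and 0.0872 m and angle between large1_mid's own x axis and vertical between 1.37 and 1.77 rad and linear speed of each of large1, small1, large2, small2, small3, pot below 0.03 m/s and x of small1_mid in the frame of drainer between -0.1 and 0.011 m and y of small1_mid in the frame of drainer between -0.105 and -0.075 m and z of small1_mid in the frame of drainer between 0.0637 and 0.0757 m and angle between small1_mid's own x axis and vertical between 1.37 and 1.77 rad and x of large2_mid in the frame of drainer between 0.033 and 0.1 m and y of large2_mid in the frame of drainer between -0.105 and -0.075 m and z of large2_mid in the frame of drainer between 0.0752 and 0.0872 m and angle between large2_mid's own x axis and vertical between 1.37 and 1.77 rad and x of small2_mid in the frame of drainer between -0.1 and 0.011 m and y of small2_mid in the frame of drainer between -0.105 and -0.075 m and z of small2_mid in the frame of drainer between 0.0637 and 0.0757 m and angle between small2_mid's own x axis and vertical between 1.37 and 1.77 rad and x of small3_mid in the frame of drainer between -0.1 and 0.011 m and y of small3_mid in the frame of drainer between -0.105 and -0.075 m and z of small3_mid in the frame of drainer between 0.0637 and 0.0757 m and angle between small3_mid's own x axis and vertical between 1.37 and 1.77 rad and x of pot_mid in the frame of drainer between -0.085 and 0.085 m and y of pot_mid in the frame of drainer between -0.03 and 0.112 m and z of pot_mid in the frame of drainer between 0.0395 and 0.047 m and angle between pot_mid's own z axis and vertical below 0.06 rad); the robot touches nothing.
It fails at once if the pot is lifted (underside more than 40 mm above the table) (height (world z) of pot_mid above 0.07 m).
It fails at once if the pot is tipped over (angle between pot_mid's own z axis and vertical above 0.6 rad).
It fails at once if the jar is moved by more than 30 mm (distance of jar_mid from where it was at the start of the episode above 0.03 m).
It fails at once if the spoon is moved by more than 30 mm (distance of spoon from where it was at the start of the episode above 0.03 m).
It fails at once if the shell mold is moved by more than 30 mm (distance of mold_mid from where it was at the start of the episode above 0.03 m).
Of large1, small1, large2, small2, small3 only 3 to 5 are there at a start; the rules pass over those that are not, and their reading is None.
At some moment in a run one of pot may be knocked a few centimetres aside while the robot is not near it.
It also fails if it takes over 210 s, if anything falls off the work surface, if the arm or the gripper's body presses on something with over 40 N, if the wrist force passes 120 N, or if a joint passes its speed limit or range.

## Working session

There is one attempt and no reset: what is moved stays moved. The work goes in short steps, Python scripts to look and compute and a tool call to move; the robot and the scene stay as the last step left them, time stands still between calls to the robot, and variables do not carry over. Pictures are saved under pics/ and viewed, at most 14 in all, crops included, and the job is handed in when it is done.

Besides the shell and the picture viewer there is one more tool, called after "Request:" by a JSON object that holds its "name" and its "arguments", one argument or row to a line. drive_tool: Moves the arm, as the interface text tells. Its arguments: {"type":"object","properties":{"commands":{"type":"array"},"gripper":{"type":"number"}},"required":["commands"]}

```bash
mkdir -p pics
cat > h.py <<'E'
import numpy as np, cv2
from bench import get_obs, snapshot, close_job
def cam(n):
    s=snapshot(n); s['R']=cv2.Rodrigues(np.array(s['rvec'],float))[0]; s['t']=np.array(s['tvec'],float).ravel()
    s['K']=np.array([[s['fx'],0,s['cx']],[0,s['fy'],s['cy']],[0,0,1.]]); s['D']=np.array([s['k1'],0,0,0,0.])
    return s
def cloud(s):
    v,u=np.mgrid[0:480,0:640]
    p=cv2.undistortPoints(np.stack([u,v],-1).reshape(-1,1,2).astype(np.float64),s['K'],s['D']).reshape(-1,2)
    z=s['range_z'].reshape(-1,1); P=np.hstack([p*z,z])
    W=(P-s['t'])@s['R']; W[z[:,0]<=0]=np.nan
    return W.reshape(480,640,3)
def ray(s,u,v):
    p=cv2.undistortPoints(np.array([[[u,v]]],float),s['K'],s['D']).ravel()
    return -s['R'].T@s['t'], s['R'].T@np.array([p[0],p[1],1])
def onz(s,u,v,h):
    c,d=ray(s,u,v); return c+d*(h-c[2])/d[2]
def proj(s,P):
    return cv2.projectPoints(np.array(P,float).reshape(-1,1,3),np.array(s['rvec'],float),s['t'],s['K'],s['D'])[0].reshape(-1,2)
E
python3 - <<'E'
from h import *
for n in('side','top'):
    s=cam(n); cv2.imwrite(f'pics/{n}0.png',s['image']); np.savez(f'{n}0.npz',W=cloud(s),I=s['image'])
    print(n,-s['R'].T@s['t'],s['R'][2],s['fx'],s['k1'])
print(get_obs())
E
```

```text
side [0.14848625 0.6367174  0.86110168] [ 0.40924935 -0.56317413 -0.71787873] 463.21048975888624 -0.10593798067836094
top [0.32519086 0.08576806 1.53647476] [ 0.16219656 -0.0147295  -0.98664853] 618.3285406510471 -0.14833367501816927
{'time': 0.1, 'joint_positions': array([-1.40610836e+00,  8.78889358e-02,  1.37205039e+00,  3.38633329e-05,
        1.68360611e+00, -1.03088633e-01]), 'qvel': array([-0.00055821, -0.00039134, -0.00309482, -0.00042573, -0.0008001 ,
        0.0004019 ]), 'joint_torque': array([ 1.96187983e-03, -3.41255200e+01, -3.03300333e+01,  7.19825272e-02,
        3.05062300e-02, -9.64514425e-05]), 'tool_pos': array([ 0.14545775, -0.52992222,  0.20444369]), 'ee_rot': array([-3.13965371e+00, -2.34429477e-04,  2.67780155e-01]), 'wrist_force': array([-0.90761238, -0.23191386, -0.74015091]), 'wrist_torque': array([ 0.02607156, -0.02206964,  0.00067427]), 'finger_force': 0.0, 'width': 0.09404852373751017}
```

View pics/side0.png

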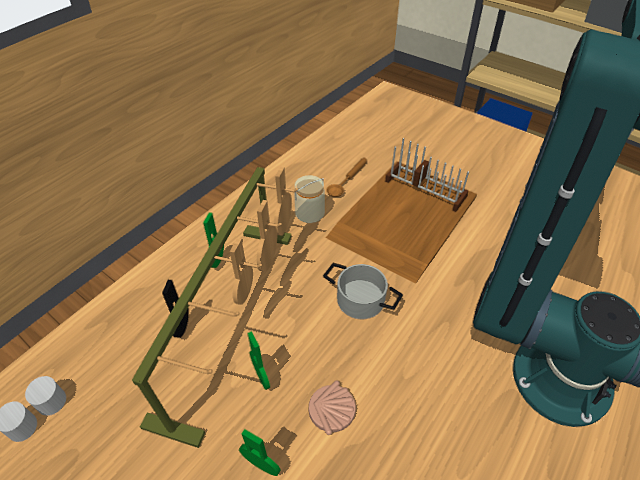

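View pics/top0.png

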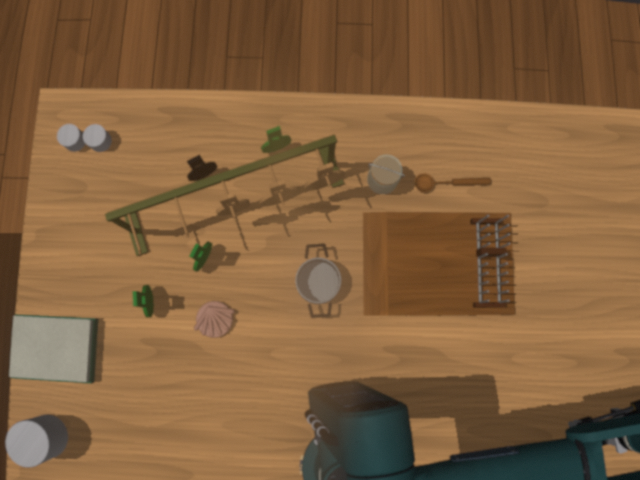

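The side view shows three wooden discs on pegs, at about (240,270), (265,230) and (282,195). Lookalikes are green at (258,360), (258,455) and (212,240), and black at (175,308). The two pegs at lower left are empty. The top view shows the pot at (320,281), the drainer at (440,264), and its rack at (493,262).

Run:
```python
from h import *
T=np.load('top0.npz');S=np.load('side0.npz')
W=T['W'];I=T['I'];hsv=cv2.cvtColor(I,cv2.COLOR_BGR2HSV)
# rail (olive) 
for nm,X in(('top',T),('side',S)):
    W=X['W'];hs=cv2.cvtColor(X['I'],cv2.COLOR_BGR2HSV)
    ol=(hs[...,0]>26)&(hs[...,0]<45)&(hs[...,1]>100)&(abs(W[...,2]-.213)<.012)
    P=W[ol]; v,_,_,_=0,0,0,0
    m=np.median(P,0); d=np.linalg.svd((P-P.mean(0))[:,:2])[2][0] if len(P)<5000 else 0
    pr=(P[:,:2]-P.mean(0)[:2])@d; print(nm,'rail n',len(P),'mean',P.mean(0),'dir',d,'ends',pr.min(),pr.max(), 'mid',P.mean(0)[:2]+d*(pr.min()+pr.max())/2, 'ztop',np.percentile(P[:,2],90))
# table z
W=T['W']; print('table z',np.nanmedian(W[330:350,150:280,2]))
# drainer: top region
b=(W[...,2]>.008)&(W[...,2]<.017); b[:,:355]=0;b[:,530:]=0;b[:205]=0;b[330:]=0
P=W[b][:,:2]; r=cv2.minAreaRect(P.astype(np.float32)); print('drainer',len(P),r,cv2.boxPoints(r))
# pot
for nm,X in(('top',T),('side',S)):
    W=X['W'];I=X['I'];hs=cv2.cvtColor(I,cv2.COLOR_BGR2HSV)
    m=(W[...,2]>.056)&(W[...,2]<.066)
    m&= (W[...,0]>.25)&(W[...,0]<.55)&(W[...,1]>.0)&(W[...,1]<.3)
    P=W[m]; n,l,st,c=cv2.connectedComponentsWithStats(m.astype(np.uint8))
    print(nm,'pot rim n',len(P),P.min(0),P.max(0),cv2.minEnclosingCircle(P[:,:2].astype(np.float32)))
    print(cv2.fitEllipse(P[:,:2].astype(np.float32)))
im=S['I'][150:410,120:340]; cv2.imwrite('pics/c1.png',cv2.resize(im,None,fx=2.3,fy=2.3,interpolation=cv2.INTER_CUBIC))
```

```text
top rail n 477 mean [0.61607142 0.4023209  0.21666273] dir [-0.36490874  0.93104329] ends -0.37560192688875293 0.15367374258080738 mid [0.65656318 0.29900853] ztop 0.22013857771326603
side rail n 2784 mean [0.6339254  0.35219918 0.21627718] dir [-0.36248472  0.93198971] ends -0.3243409301714215 0.2144259168532649 mid [0.65384666 0.30097935] ztop 0.21935262439080666
table z -0.0010074042058499674
drainer 9509 ((0.4987085461616516, -0.23643745481967926), (0.3149379789829254, 0.43796584010124207), 0.670868456363678) [[ 0.33868635 -0.01931328]
 [ 0.3438143  -0.4572491 ]
 [ 0.65873075 -0.45356163]
 [ 0.6536028  -0.0156258 ]]
top pot rim n 220 [0.3619579  0.02368659 0.05600223] [0.53733719 0.13175295 0.06577859] ((0.44957777857780457, 0.08134537935256958), 0.08803258836269379)
((0.4487679600715637, 0.07746574282646179), (0.0992102101445198, 0.14590874314308167), 96.73004150390625)
side pot rim n 329 [0.36126966 0.02133695 0.05601004] [0.53564564 0.13421632 0.06371622] ((0.44845765829086304, 0.08597472310066223), 0.08745729178190231)
((0.4499572515487671, 0.07949942350387573), (0.10121183097362518, 0.1332661509513855), 97.35374450683594)
```

View pics/c1.png

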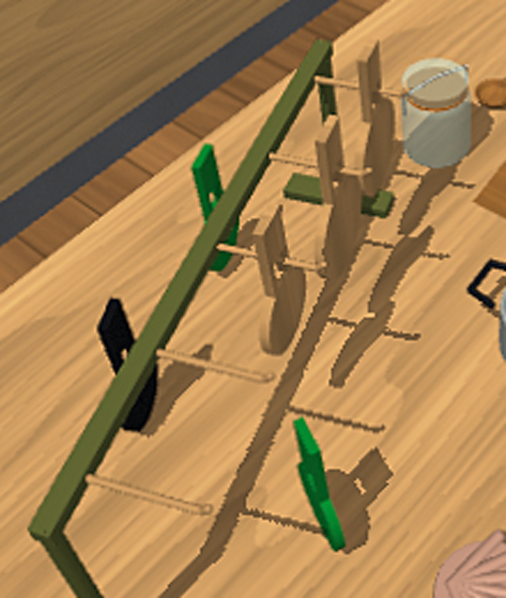

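Run:
```python
from h import *
T=np.load('top0.npz');S=np.load('side0.npz')
yaw=np.arctan2(.363,.932); X=np.array([np.cos(yaw),np.sin(yaw)]);Y=np.array([-X[1],X[0]]);O=np.array([.6545,.3005])
for nm,D in(('side',S),('top',T)):
    W=D['W'];q=W[...,:2]-O; sx=q@X; sy=q@Y; z=W[...,2]
    for pk in(-.22,-.11,0,.11,.22):
        m=(abs(sy-pk)<.055)&(sx<-.012)&(sx>-.12)&(z>.06)&(z<.28)
        t=m&(z>.225)
        if m.sum()<20: print(nm,pk,'none');continue
        hs=cv2.cvtColor(D['I'],cv2.COLOR_BGR2HSV)[m]
        print(nm,pk,m.sum(),'hue',np.median(hs,0),'z',np.percentile(z[m],[1,99]).round(3),'sy',np.percentile(sy[m],[1,99]).round(3), 'tab n',t.sum(), 'tab x',np.percentile(sx[t],[3,50,97]).round(4) if t.sum() else '', 'tab y',np.percentile(sy[t],[3,50,97]).round(4) if t.sum() else '','fit slope dx/dy',np.polyfit(sy[m&(z<.21)],sx[m&(z<.21)],1).round(3) if (m&(z<.21)).sum()>20 else '', 'x disc',np.percentile(sx[m&(z<.18)],[3,50,97]).round(4) if (m&(z<.18)).sum() else '')
# drainer
W=T['W'];z=cv2.medianBlur(np.nan_to_num(W[...,2]).astype(np.float32),5)
m=((z>.007)&(z<.02)).astype(np.uint8); m[:,:355]=0;m[:,470:]=0;m[:205]=0;m[330:]=0
m=cv2.morphologyEx(m,cv2.MORPH_OPEN,np.ones((5,5))); 
n,l,st,c=cv2.connectedComponentsWithStats(m); k=1+st[1:,4].argmax(); P=W[l==k]; print(st[k]); r=cv2.minAreaRect(P[:,:2].astype(np.float32)); print('bare',r,cv2.boxPoints(r), np.median(P[:,2]))
# rack dark / metal points, high
for nm,D in(('top',T),('side',S)):
    W=D['W']; mm=(W[...,2]>.05)&(W[...,2]<.15)&(W[...,1]<-.28)&(W[...,1]>-.5)&(W[...,0]>.3)&(W[...,0]<.7)
    P=W[mm]; print('rack',nm,len(P),P.min(0),P.max(0)); 
    hi=P[P[:,2]>.095]; print(len(hi),cv2.minAreaRect(hi[:,:2].astype(np.float32)),hi.min(0),hi.max(0))
im=T['I'][190:340,340:540]; cv2.imwrite('pics/c2.png',cv2.resize(im,None,fx=4,fy=4,interpolation=cv2.INTER_CUBIC))
```

```text
side -0.22 871 hue [ 16. 134. 117.] z [0.091 0.258] sy [-0.265 -0.173] tab n 158 tab x [-0.0681 -0.0659 -0.0588] tab y [-0.2371 -0.2147 -0.203 ] fit slope dx/dy [ 0.031 -0.059] x disc [-0.0683 -0.0674 -0.0601]
side -0.11 1070 hue [ 16. 134. 115.] z [0.091 0.258] sy [-0.153 -0.063] tab n 198 tab x [-0.0697 -0.0682 -0.0603] tab y [-0.1268 -0.1056 -0.0929] fit slope dx/dy [ 0.037 -0.064] x disc [-0.0698 -0.0688 -0.0612]
side 0 1066 hue [ 16. 134. 117.] z [0.11  0.258] sy [-0.035  0.039] tab n 240 tab x [-0.0605 -0.0587 -0.051 ] tab y [-0.0168  0.004   0.017 ] fit slope dx/dy [ 0.051 -0.058] x disc [-0.0603 -0.0593 -0.0517]
side 0.11 294 hue [ 16.  135.  167.5] z [0.063 0.218] sy [0.098 0.12 ] tab n 0 tab x  tab y  fit slope dx/dy [-0.571 -0.043] x disc [-0.1197 -0.1123 -0.0992]
side 0.22 202 hue [ 16. 134. 195.] z [0.208 0.219] sy [0.217 0.223] tab n 0 tab x  tab y  fit slope dx/dy  x disc 
top -0.22 665 hue [ 15. 134. 103.] z [0.089 0.259] sy [-0.268 -0.175] tab n 123 tab x [-0.0678 -0.0655 -0.0581] tab y [-0.2381 -0.2218 -0.2055] fit slope dx/dy [ 0.    -0.064] x disc [-0.0679 -0.0664
[... 814 characters left out ...]
2019729614), 44.404808044433594) [[ 0.37247884 -0.10050665]
 [ 0.603065   -0.33593398]
 [ 0.717927   -0.22343393]
 [ 0.4873408   0.01199341]] nan
rack top 607 [ 0.40721148 -0.37664354  0.05010546] [ 0.60974551 -0.31196994  0.13777154]
171 ((0.5084214806556702, -0.3436274826526642), (0.20237137377262115, 0.055219873785972595), 1.7220054864883423) [ 0.40731432 -0.37208672  0.09505355] [ 0.60974551 -0.31377817  0.13777154]
rack side 854 [ 0.4058507  -0.37820591  0.05002631] [ 0.6108793  -0.30674728  0.13470289]
253 ((0.5080885291099548, -0.3410945534706116), (0.20428888499736786, 0.0584130696952343), 1.6068031787872314) [ 0.40593409 -0.37183527  0.09504336] [ 0.61056246 -0.3096556   0.13470289]
```

View pics/c2.png

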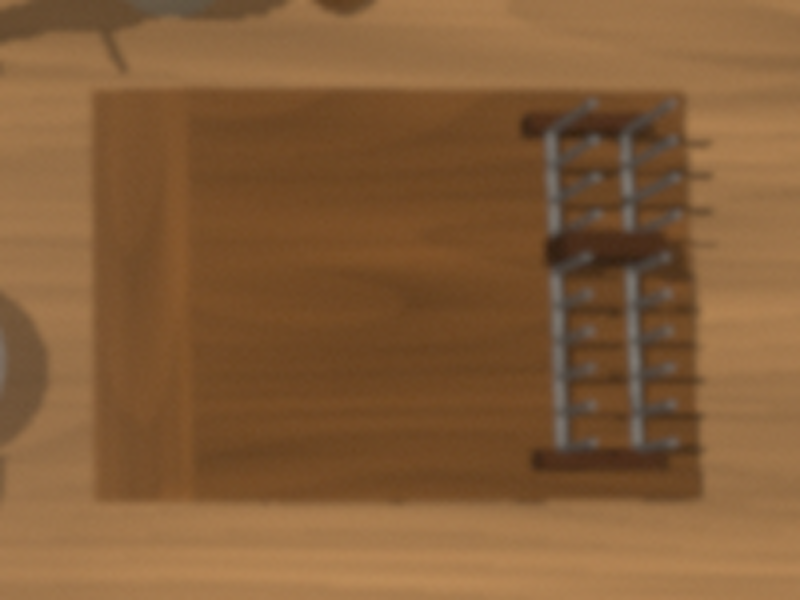

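Run:
```python
from h import *
s=cam('top')
f=lambda u,v,h:onz(s,340+u/4,190+v/4,h)
for a in[(95,90,0),(96,499,0),(188,91,.012),(191,498,.012),(683,93,.012),(700,500,.012)]: print(a,f(*a).round(4))
for D in('top','side'):
    X=np.load(D+'0.npz');W=X['W']
    m=(W[...,2]>.06)&(W[...,2]<.15)&(W[...,1]<-.28)&(W[...,1]>-.5)&(W[...,0]>.3)&(W[...,0]<.7)
    P=W[m]; A=P[P[:,1]<-.343];B=P[P[:,1]>-.343]
    for Q in(A,B): p=np.polyfit(Q[:,0],Q[:,1],1); print(D,len(Q),p, 'y at .508',np.polyval(p,.508))
    # peaks along x of short & tall tines
    P=P[P[:,2]>.088]; h,e=np.histogram(P[:,0],bins=np.arange(.40,.62,.004)); print(dict(zip((e[:-1]*1000).round().astype(int).tolist(),h.tolist())))
```

```text
(95, 90, 0) [ 0.6296 -0.0348  0.    ]
(96, 499, 0) [ 0.372  -0.0402  0.    ]
(188, 91, 0.012) [ 0.6285 -0.0926  0.012 ]
(191, 498, 0.012) [ 0.3737 -0.0978  0.012 ]
(683, 93, 0.012) [ 0.6378 -0.4122  0.012 ]
(700, 500, 0.012) [ 0.3788 -0.4188  0.012 ]
top 288 [ 0.03106851 -0.3805347 ] y at .508 -0.36475189594821433
top 264 [ 0.01149568 -0.3273996 ] y at .508 -0.3215597946732112
{400: 0, 404: 4, 408: 11, 412: 0, 416: 0, 420: 0, 424: 0, 428: 7, 432: 7, 436: 0, 440: 0, 444: 0, 448: 1, 452: 12, 456: 2, 460: 0, 464: 0, 468: 1, 472: 9, 476: 6, 480: 0, 484: 0, 488: 0, 492: 7, 496: 8, 500: 0, 504: 0, 508: 0, 512: 0, 516: 9, 520: 4, 524: 3, 528: 4, 532: 2, 536: 13, 540: 15, 544: 0, 548: 0, 552: 0, 556: 1, 560: 20, 564: 10, 568: 0, 572: 0, 576: 0, 580: 9, 584: 21, 588: 0, 592: 0, 596: 0, 600: 1, 604: 19, 608: 8, 612: 0}
side 332 [ 0.03185988 -0.37941626] y at .508 -0.3632314473821823
side 399 [ 0.02258398 -0.32841096] y at .508 -0.31693829471371443
{400: 0, 404: 8, 408: 15, 412: 0, 416: 0, 420: 0, 424: 1, 428: 19, 432: 4, 436: 0, 440: 0, 444: 0, 448: 10, 452: 15, 456: 0, 460: 0, 464: 0, 468: 4, 472: 14, 476: 1, 480: 0, 484: 0, 488: 0, 492: 15, 496: 8, 500: 0, 504: 0, 508: 0, 512: 8, 516: 13, 520: 1, 524: 0, 528: 0, 532: 0, 536: 29, 540: 23, 544: 0, 548: 0, 552: 0, 556: 6, 560: 39, 564: 5, 568: 0, 572: 0, 576: 0, 580: 20, 584: 28, 588: 0, 592: 0, 596: 0, 600: 4, 604: 30, 608: 11, 612: 0}
```

Three boards are present. There are two large ones on the pegs at y = -220 and -110 mm (disc about 95 mm wide, bottom about 90 mm up) and a small one on the middle peg (bottom at 110 mm). Drainer centre is about (0.505, -0.254) with yaw 0.024, and the rack middle is (0.507, -0.342). The green and black lookalikes stay out of it.

Request:
{"name": "drive_tool", "arguments": {
  "commands": [
    [0, 0, -0.2, 0, 0, -1],
    [0, 0, -0.2, 0, 0, -1],
    [0, 0, -0.2, 0, 0, -1],
    [0, 0, -0.2, 0, 0, -1],
    [0, 0, -0.2, 0, 0, -1],
    [0, 0, -0.2, 0, 0, -1],
    [0, 0, -0.2, 0, 0, -1],
    [0, 0, -0.2, 0, 0, -1],
    [0, 0, -0.2, 0, 0, -1],
    [0, 0, -0.2, 0, 0, -1],
    [0, 0, -0.2, 0, 0, -1],
    [0, 0, -0.2, 0, 0, -1],
    [0, 0, -0.2, 0, 0, -1],
    [0, 0, -0.2, 0, 0, -1],
    [0, 0, -0.2, 0, 0, -1],
    [0, 0, -0.2, 0, 0, -1],
    [0, 0, -0.2, 0, 0, -0.74]
  ],
  "gripper": 0.6
}}

```text
time: 2.28
tool_pos: [0.1455, -0.5303, 0.3413]
ee_rot: [3.141, -0.001, 1.944]
wrist_force: [0.4, 0.3, 0.8]
width: 0.0375
finger_force: 0.0
```

```bash
cat > go.py <<'E'
# usage: go.py x y z yaw | go.py s sx sy z (stand coords) | go.py d dx dy z (drainer coords)
import sys; from h import *
from scipy.spatial.transform import Rotation as Ro
SY=np.arctan2(.363,.932); DY=.024
a=sys.argv[1:]
def fr(o,y,p): c,s=np.cos(y),np.sin(y); return np.array(o)+np.array([c*p[0]-s*p[1],s*p[0]+c*p[1]])
if a[0]=='s': f=list(map(float,a[1:])); xy=fr((.6545,.3005),SY,f); yaw=SY+np.pi/2; z=f[2]
elif a[0]=='d': f=list(map(float,a[1:])); xy=fr((.505,-.2535),DY,f); yaw=DY+np.pi/2; z=f[2]
else: f=list(map(float,a)); xy=f[:2]; z=f[2]; yaw=f[3]
o=get_obs(); R=Ro.from_euler('xyz',o['ee_rot']); G=Ro.from_euler('xyz',[np.pi,0,yaw])
p=np.array([*xy,z])
print('t',o['time'],'pos',o['tool_pos'].round(4),'rot',o['ee_rot'].round(4),'w',round(o['width'],4),'target',p.round(4))
dw=p-o['tool_pos']
print('turn units',((R.inv()*G).as_rotvec()/.1).round(2))
print('shift units now frame',(R.inv().apply(dw)/.04).round(2),' goal frame',(G.inv().apply(dw)/.04).round(2))
E
python3 go.py s -.064 -.22 .34
```

```text
t 2.275 pos [ 0.1455 -0.5303  0.3413] rot [ 3.1413e+00 -9.0000e-04  1.9444e+00] w 0.0375 target [0.6747 0.0723 0.34  ]
turn units [ 0.   -0.01  0.02]
shift units now frame [ 9.2  17.81  0.04]  goal frame [ 9.24 17.79  0.03]
```

Request:
{"name": "drive_tool", "arguments": {
  "commands": [
    [0.46, 0.89, 0, 0, 0, 0],
    [0.46, 0.89, 0, 0, 0, 0],
    [0.46, 0.89, 0, 0, 0, 0],
    [0.46, 0.89, 0, 0, 0, 0],
    [0.46, 0.89, 0, 0, 0, 0],
    [0.46, 0.89, 0, 0, 0, 0],
    [0.46, 0.89, 0, 0, 0, 0],
    [0.46, 0.89, 0, 0, 0, 0],
    [0.46, 0.89, 0, 0, 0, 0],
    [0.46, 0.89, 0, 0, 0, 0],
    [0.46, 0.89, 0, 0, 0, 0],
    [0.46, 0.89, 0, 0, 0, 0],
    [0.46, 0.89, 0, 0, 0, 0],
    [0.46, 0.89, 0, 0, 0, 0],
    [0.46, 0.89, 0, 0, 0, 0],
    [0.46, 0.89, 0, 0, 0, 0],
    [0.46, 0.89, 0, 0, 0, 0],
    [0.46, 0.89, 0, 0, 0, 0],
    [0.46, 0.89, 0, 0, 0, 0],
    [0.46, 0.89, 0, 0, 0, 0]
  ]
}}

```text
time: 4.78
tool_pos: [0.6764, 0.0717, 0.3409]
ee_rot: [-3.141, -0.0, 1.942]
wrist_force: [0.2, -0.1, -0.2]
width: 0.0376
finger_force: 0.0
```

```bash
python3 go.py s -.064 -.22 .222; python3 -c "
from h import *
s=cam('side');cv2.imwrite('pics/a1.png',cv2.resize(s['image'][60:300,180:420],None,fx=2.4,fy=2.4))"
```

```text
t 4.775 pos [0.6764 0.0717 0.3409] rot [-3.1408e+00 -1.0000e-04  1.9418e+00] w 0.0376 target [0.6747 0.0723 0.222 ]
turn units [-0.01 -0.   -0.  ]
shift units now frame [ 0.03 -0.03  2.97]  goal frame [ 0.03 -0.03  2.97]
```

View pics/a1.png

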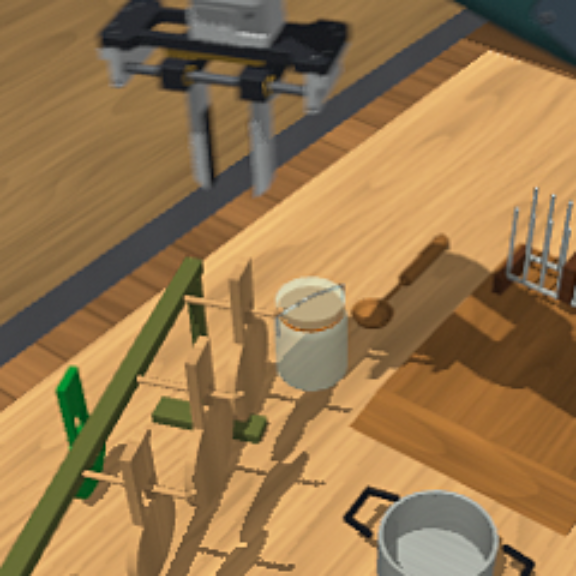

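The fingers, at about (230,180) in the crop, straddle the tab of the first hung board at (243,285). Going down to grip it.

Request:
{"name": "drive_tool", "arguments": {
  "commands": [
    [0.03, -0.03, 0.6, 0, 0, 0],
    [0, 0, 0.6, 0, 0, 0],
    [0, 0, 0.6, 0, 0, 0],
    [0, 0, 0.6, 0, 0, 0],
    [0, 0, 0.55, 0, 0, 0],
    [0, 0, 0, 0, 0, 0]
  ]
}}

```text
time: 5.58
tool_pos: [0.6727, 0.0712, 0.2202]
ee_rot: [-3.136, -0.002, 1.942]
wrist_force: [0.0, -0.4, -0.2]
width: 0.0376
finger_force: 0.0
```

Request:
{"name": "drive_tool", "arguments": {
  "commands": [
    [0, 0, 0, 0, 0, 0],
    [0, 0, 0, 0, 0, 0],
    [0, 0, 0, 0, 0, 0],
    [0, 0, 0, 0, 0, 0],
    [0, 0, 0, 0, 0, 0],
    [0, 0, 0, 0, 0, 0]
  ],
  "gripper": 1
}}

```text
time: 6.32
tool_pos: [0.6744, 0.0714, 0.2245]
ee_rot: [3.14, 0.001, 1.942]
wrist_force: [0.5, 0.8, 4.3]
width: 0.0088
finger_force: 30.0
```

Request:
{"name": "drive_tool", "arguments": {
  "commands": [
    [0, 0, -0.18, 0, 0, 0],
    [0, 0, -0.17, 0, 0, 0],
    [0, 0, 0, 0, 0, 0],
    [0, -0.4, 0, 0, 0, 0],
    [0, -0.4, 0, 0, 0, 0],
    [0, -0.4, 0, 0, 0, 0],
    [0, -0.4, 0, 0, 0, 0],
    [0, -0.4, 0, 0, 0, 0],
    [0, 0, 0, 0, 0, 0]
  ]
}}

```text
time: 7.45
tool_pos: [0.5991, 0.0421, 0.2377]
ee_rot: [3.141, 0.0, 1.941]
wrist_force: [-0.1, 0.4, -0.9]
width: 0.0088
finger_force: 30.0
```

```bash
python3 go.py d .088 -.09 .34;python3 go.py d .088 -.09 .30; python3 -c "
from h import *
s=cam('side');cv2.imwrite('pics/a2.png',cv2.resize(s['image'][100:300,180:420],None,fx=2.4,fy=2.4))"
```

```text
t 7.45 pos [0.5991 0.0421 0.2377] rot [3.1413e+00 2.0000e-04 1.9413e+00] w 0.0088 target [ 0.5951 -0.3414  0.34  ]
turn units [0.   0.   3.46]
shift units now frame [-8.9  -3.56 -2.56]  goal frame [-9.58 -0.33 -2.56]
t 7.45 pos [0.5991 0.0421 0.2377] rot [3.1413e+00 2.0000e-04 1.9413e+00] w 0.0088 target [ 0.5951 -0.3414  0.3   ]
turn units [0.   0.   3.46]
shift units now frame [-8.9  -3.56 -1.56]  goal frame [-9.58 -0.33 -1.56]
```

View pics/a2.png

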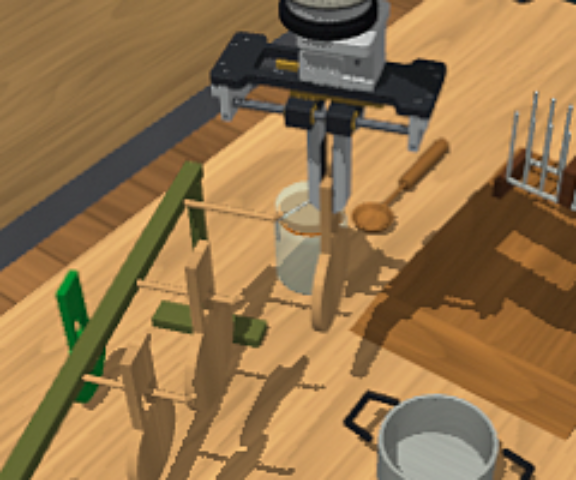

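The board, at (325,265) in the crop, is off its peg and hangs straight from the fingers. Carrying it to the rack.

Request:
{"name": "drive_tool", "arguments": {
  "commands": [
    [0, 0, -0.64, 0, 0, 0.86],
    [0, 0, -0.64, 0, 0, 0.87],
    [0, 0, -0.64, 0, 0, 0.86],
    [0, 0, -0.64, 0, 0, 0.87],
    [-0.8, -0.03, 0, 0, 0, 0],
    [-0.8, -0.03, 0, 0, 0, 0],
    [-0.8, -0.03, 0, 0, 0, 0],
    [-0.8, -0.03, 0, 0, 0, 0],
    [-0.8, -0.03, 0, 0, 0, 0],
    [-0.8, -0.03, 0, 0, 0, 0],
    [-0.8, -0.03, 0, 0, 0, 0],
    [-0.8, -0.03, 0, 0, 0, 0],
    [-0.8, -0.03, 0, 0, 0, 0],
    [-0.8, -0.03, 0, 0, 0, 0],
    [-0.8, -0.03, 0, 0, 0, 0],
    [-0.8, 0, 0, 0, 0, 0],
    [0, 0, 0, 0, 0, 0],
    [0, 0, 0, 0, 0, 0]
  ]
}}

```text
time: 9.75
tool_pos: [0.5965, -0.3414, 0.3394]
ee_rot: [-3.141, -0.001, 1.596]
wrist_force: [-0.4, -0.3, -0.3]
width: 0.0088
finger_force: 30.0
```

```bash
cat > chk.py <<'E'
# report held board in drainer frame from clouds; gap target
import sys; from h import *
DY=.024;O=np.array([.505,-.2535]);X=np.array([np.cos(DY),np.sin(DY)]);Y=np.array([-X[1],X[0]])
for n in('side','top'):
    s=cam(n);W=cloud(s);hs=cv2.cvtColor(s['image'],cv2.COLOR_BGR2HSV)
    q=W[...,:2]-O;dx=q@X;dy=q@Y;z=W[...,2]
    base=(abs(dy+.09)<.07)&(abs(dx)<.16)
    m=base&(hs[...,0]>10)&(hs[...,0]<22)&(hs[...,1]>100)&(z>.145)
    if m.sum()>20: 
        print(n,'wood n',m.sum(),'dx',np.percentile(dx[m],[3,50,97]).round(4),'dy',np.percentile(dy[m],[2,98]).round(4),'z',np.percentile(z[m],[1,99]).round(4))
        h=m&(z>np.nanmax(z[m])-.05)
    t=base&(hs[...,1]<70)&(z>.09)&(z<.14)
    c=[round(float(np.median(dx[t&(abs(dx-k)<.009)])),4) for k in(-.099,-.077,-.055,-.033,-.011,.011,.033,.055,.077,.099) if (t&(abs(dx-k)<.009)).sum()>2]
    print('tines',c,'dy',np.percentile(dy[t],[3,97]).round(4) if t.any() else '')
    cv2.imwrite(f'pics/{n}_last.png',s['image'])
E
python3 chk.py; python3 go.py d .088 -.09 .20
```

```text
side wood n 849 dx [0.0611 0.0859 0.1054] dy [-0.1302 -0.0403] z [0.2049 0.4681]
tines [-0.0986, -0.0768, -0.0552, -0.0331, -0.0111, 0.01, 0.0325, 0.0551, 0.0771, 0.0988] dy [-0.1138 -0.0594]
top wood n 508 dx [0.0239 0.0901 0.1499] dy [-0.1235 -0.034 ] z [0.2068 0.7166]
tines [0.0118, 0.0559, 0.0789, 0.0988] dy [-0.1142 -0.0631]
t 9.85 pos [ 0.5965 -0.3407  0.3402] rot [ 3.1411 -0.      1.5973] w 0.0086 target [ 0.5951 -0.3414  0.2   ]
turn units [ 0.01 -0.    0.03]
shift units now frame [-0.02 -0.04  3.5 ]  goal frame [-0.02 -0.03  3.5 ]
```

```bash
sed -i 's/(z>.145)$/(z>.145)\&(z<ZM)/; s/^import sys; from h import \*/import sys; from h import *\nZM=float(sys.argv[1])/' chk.py; python3 chk.py .30 | grep wood
```

```text
side wood n 531 dx [0.0832 0.0856 0.0931] dy [-0.1326 -0.0399] z [0.206  0.2981]
top wood n 212 dx [0.086  0.0873 0.0953] dy [-0.0834 -0.0409] z [0.2015 0.2971]
```

Request:
{"name": "drive_tool", "arguments": {
  "commands": [
    [-0.05, -0.02, 0.6, 0, 0, 0],
    [0, 0, 0.6, 0, 0, 0],
    [0, 0, 0.6, 0, 0, 0],
    [0, 0, 0.5, 0, 0, 0],
    [0, 0, 0.4, 0, 0, 0],
    [0, 0, 0.4, 0, 0, 0],
    [0, 0, 0.4, 0, 0, 0],
    [0, 0, 0, 0, 0, 0],
    [0, 0, 0, 0, 0, 0]
  ]
}}

```text
time: 11.08
tool_pos: [0.5954, -0.344, 0.2005]
ee_rot: [3.141, 0.001, 1.596]
wrist_force: [-0.0, -0.8, -0.3]
width: 0.0091
finger_force: 30.0
```

```bash
python3 chk.py .20; python3 go.py d .088 -.09 .168;python3 -c "
import cv2
s=cv2.imread('pics/side_last.png');cv2.imwrite('pics/a3.png',cv2.resize(s[60:220,340:520],None,fx=3.5,fy=3.5))"
```

```text
side wood n 163 dx [0.0831 0.0857 0.0932] dy [-0.1181 -0.0577] z [0.1457 0.1983]
tines [-0.0991, -0.0767, -0.0551, -0.0335, -0.0114, 0.0108, 0.0325, 0.0552, 0.0772, 0.0998] dy [-0.1145 -0.0596]
top wood n 51 dx [0.085  0.0901 0.0945] dy [-0.0777 -0.0574] z [0.1454 0.1874]
tines [0.0778] dy [-0.1265 -0.0635]
t 11.175 pos [ 0.5956 -0.3442  0.2011] rot [3.1399e+00 1.3000e-03 1.5957e+00] w 0.0088 target [ 0.5951 -0.3414  0.168 ]
turn units [0.02 0.01 0.01]
shift units now frame [ 0.07 -0.01  0.83]  goal frame [ 0.07 -0.01  0.83]
```

View pics/a3.png

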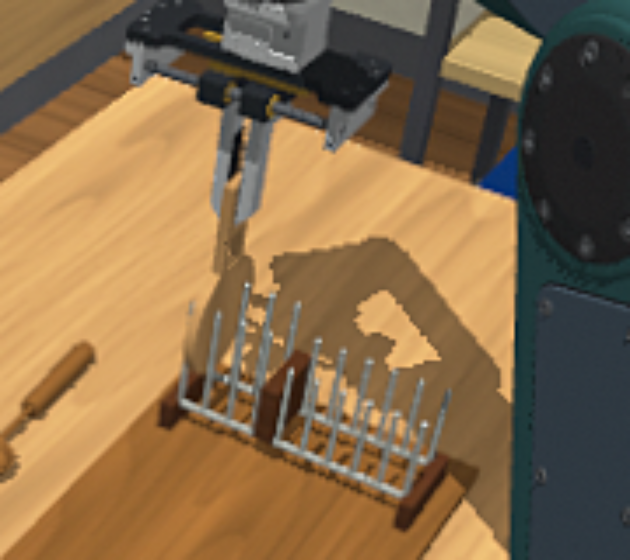

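The disc, at (220,310) in the crop, has entered the outermost tall gap cleanly. Lowering it to its seat.

Request:
{"name": "drive_tool", "arguments": {
  "commands": [
    [0, 0, 0.25, 0, 0, 0],
    [0, 0, 0.25, 0, 0, 0],
    [0, 0, 0.2, 0, 0, 0],
    [0, 0, 0.1, 0, 0, 0],
    [0, 0, 0, 0, 0, 0],
    [0, 0, 0, 0, 0, 0]
  ]
}}

```text
time: 11.92
tool_pos: [0.5951, -0.3437, 0.1719]
ee_rot: [3.139, 0.002, 1.596]
wrist_force: [-2.4, 2.9, 11.1]
width: 0.0088
finger_force: 30.0
```

Request:
{"name": "drive_tool", "arguments": {
  "commands": [
    [0, 0, -0.05, 0, 0, 0],
    [0, 0, 0, 0, 0, 0],
    [0, 0, 0, 0, 0, 0],
    [0, 0, 0, 0, 0, 0],
    [0, 0, -0.5, 0, 0, 0],
    [0, 0, -0.8, 0, 0, 0],
    [0, 0, -0.9, 0, 0, 0],
    [0, 0, -0.9, 0, 0, 0],
    [0, 0, -0.9, 0, 0, 0],
    [0, 0, 0, 0, 0, 0]
  ],
  "gripper": 0.6
}}

```text
time: 13.18
tool_pos: [0.596, -0.3444, 0.3338]
ee_rot: [3.135, 0.005, 1.596]
wrist_force: [-0.4, 0.3, -0.0]
width: 0.0374
finger_force: 0.0
```

```bash
python3 chk.py .25; python3 go.py s -.065 -.11 .34
```

```text
side wood n 172 dx [0.0824 0.0847 0.0928] dy [-0.0991 -0.0632] z [0.1466 0.2055]
tines [-0.0989, -0.0767, -0.0549, -0.0334, -0.0113, 0.0109, 0.0326, 0.0548, 0.077, 0.0996] dy [-0.1141 -0.0596]
top wood n 110 dx [0.0843 0.0865 0.0928] dy [-0.0951 -0.0656] z [0.1487 0.2058]
tines [0.0117, 0.0563, 0.0772] dy [-0.0702 -0.0637]
t 13.275 pos [ 0.5952 -0.3439  0.3287] rot [-3.1408e+00 -5.0000e-04  1.5958e+00] w 0.0375 target [0.6339 0.1744 0.34  ]
turn units [-0.01 -0.01 -3.46]
shift units now frame [12.93  1.29 -0.28]  goal frame [11.72  5.6  -0.28]
```

Request:
{"name": "drive_tool", "arguments": {
  "commands": [
    [0, 0, -0.07, 0, 0, -0.86],
    [0, 0, -0.07, 0, 0, -0.87],
    [0, 0, -0.07, 0, 0, -0.86],
    [0, 0, -0.07, 0, 0, -0.87],
    [0.84, 0.4, 0, 0, 0, 0],
    [0.84, 0.4, 0, 0, 0, 0],
    [0.84, 0.4, 0, 0, 0, 0],
    [0.84, 0.4, 0, 0, 0, 0],
    [0.84, 0.4, 0, 0, 0, 0],
    [0.84, 0.4, 0, 0, 0, 0],
    [0.84, 0.4, 0, 0, 0, 0],
    [0.84, 0.4, 0, 0, 0, 0],
    [0.84, 0.4, 0, 0, 0, 0],
    [0.84, 0.4, 0, 0, 0, 0],
    [0.84, 0.4, 0, 0, 0, 0],
    [0.84, 0.4, 0, 0, 0, 0],
    [0.84, 0.4, 0, 0, 0, 0],
    [0.8, 0.4, 0, 0, 0, 0],
    [0, 0, 0, 0, 0, 0],
    [0, 0, 0, 0, 0, 0]
  ]
}}

```text
time: 15.78
tool_pos: [0.6337, 0.1737, 0.3389]
ee_rot: [-3.138, -0.0, 1.941]
wrist_force: [0.1, 0.5, -0.3]
width: 0.0372
finger_force: 0.0
```

```bash
python3 go.py s -.065 -.11 .222
```

```text
t 15.775 pos [0.6337 0.1737 0.3389] rot [-3.1379 -0.      1.9415] w 0.0372 target [0.6339 0.1744 0.222 ]
turn units [-0.04 -0.   -0.01]
shift units now frame [0.02 0.02 2.92]  goal frame [0.02 0.01 2.92]
```

Request:
{"name": "drive_tool", "arguments": {
  "commands": [
    [0.02, 0.01, 0.6, 0, 0, 0],
    [0, 0, 0.6, 0, 0, 0],
    [0, 0, 0.6, 0, 0, 0],
    [0, 0, 0.6, 0, 0, 0],
    [0, 0, 0.5, 0, 0, 0],
    [0, 0, 0, 0, 0, 0]
  ]
}}

```text
time: 16.52
tool_pos: [0.6329, 0.1733, 0.2222]
ee_rot: [-3.136, -0.001, 1.94]
wrist_force: [0.1, 0.7, -0.3]
width: 0.038
finger_force: 0.0
```

Request:
{"name": "drive_tool", "arguments": {
  "commands": [
    [0, 0, 0, 0, 0, 0],
    [0, 0, 0, 0, 0, 0],
    [0, 0, 0, 0, 0, 0],
    [0, 0, 0, 0, 0, 0],
    [0, 0, 0, 0, 0, 0],
    [0, 0, 0, 0, 0, 0]
  ],
  "gripper": 1
}}

```text
time: 17.27
tool_pos: [0.6344, 0.1752, 0.226]
ee_rot: [3.14, 0.001, 1.942]
wrist_force: [-0.4, -0.1, 4.2]
width: 0.0092
finger_force: 30.0
```

Request:
{"name": "drive_tool", "arguments": {
  "commands": [
    [0, 0, -0.18, 0, 0, 0],
    [0, 0, -0.17, 0, 0, 0],
    [0, 0, 0, 0, 0, 0],
    [0, -0.4, 0, 0, 0, 0],
    [0, -0.4, 0, 0, 0, 0],
    [0, -0.4, 0, 0, 0, 0],
    [0, -0.4, 0, 0, 0, 0],
    [0, -0.4, 0, 0, 0, 0],
    [0, 0, 0, 0, 0, 0]
  ]
}}

```text
time: 18.4
tool_pos: [0.559, 0.146, 0.2393]
ee_rot: [3.141, 0.0, 1.942]
wrist_force: [-0.8, 0.5, -0.7]
width: 0.0091
finger_force: 30.0
```

```bash
python3 go.py d .044 -.09 .34
```

```text
t 18.4 pos [0.559  0.146  0.2393] rot [3.1412e+00 1.0000e-04 1.9416e+00] w 0.0091 target [ 0.5511 -0.3424  0.34  ]
turn units [0.   0.   3.47]
shift units now frame [-11.31  -4.61  -2.52]  goal frame [-12.2   -0.49  -2.52]
```

Request:
{"name": "drive_tool", "arguments": {
  "commands": [
    [0, 0, -0.63, 0, 0, 0.86],
    [0, 0, -0.63, 0, 0, 0.87],
    [0, 0, -0.63, 0, 0, 0.86],
    [0, 0, -0.63, 0, 0, 0.87],
    [-0.88, -0.03, 0, 0, 0, 0],
    [-0.88, -0.04, 0, 0, 0, 0],
    [-0.88, -0.03, 0, 0, 0, 0],
    [-0.88, -0.04, 0, 0, 0, 0],
    [-0.88, -0.03, 0, 0, 0, 0],
    [-0.88, -0.04, 0, 0, 0, 0],
    [-0.88, -0.03, 0, 0, 0, 0],
    [-0.88, -0.04, 0, 0, 0, 0],
    [-0.88, -0.03, 0, 0, 0, 0],
    [-0.88, -0.04, 0, 0, 0, 0],
    [-0.88, -0.03, 0, 0, 0, 0],
    [-0.88, -0.04, 0, 0, 0, 0],
    [-0.88, -0.03, 0, 0, 0, 0],
    [-0.8, -0.04, 0, 0, 0, 0],
    [0, 0, 0, 0, 0, 0],
    [0, 0, 0, 0, 0, 0]
  ]
}}

```text
time: 20.9
tool_pos: [0.5526, -0.3435, 0.3395]
ee_rot: [-3.141, -0.001, 1.596]
wrist_force: [-0.0, -0.3, -0.4]
width: 0.0088
finger_force: 30.0
```

```bash
sed -i 's/(z>.145)/(z>ZL)/; s/^ZM=.*/ZM=float(sys.argv[1]);ZL=float(sys.argv[2]) if len(sys.argv)>2 else .145/' chk.py; python3 chk.py .30 .215; python3 go.py d .044 -.09 .20
```

```text
side wood n 476 dx [0.0397 0.0419 0.0491] dy [-0.1359 -0.0426] z [0.2165 0.299 ]
tines [-0.099, -0.0767, -0.0554, -0.0329, -0.0114, 0.0105, 0.0323, 0.0552, 0.0771, 0.0988] dy [-0.1144 -0.0593]
top wood n 196 dx [0.0415 0.0428 0.0507] dy [-0.0858 -0.0426] z [0.2159 0.2976]
tines [0.0112, 0.0559, 0.0786] dy [-0.0773 -0.0637]
t 21.0 pos [ 0.5526 -0.3428  0.3402] rot [3.141  0.     1.5972] w 0.0088 target [ 0.5511 -0.3424  0.2   ]
turn units [0.01 0.   0.02]
shift units now frame [ 0.01 -0.04  3.51]  goal frame [ 0.01 -0.04  3.51]
```

Request:
{"name": "drive_tool", "arguments": {
  "commands": [
    [0, -0.03, 0.6, 0, 0, 0],
    [0, 0, 0.6, 0, 0, 0],
    [0, 0, 0.6, 0, 0, 0],
    [0, 0, 0.5, 0, 0, 0],
    [0, 0, 0.4, 0, 0, 0],
    [0, 0, 0.4, 0, 0, 0],
    [0, 0, 0.4, 0, 0, 0],
    [0, 0, 0, 0, 0, 0],
    [0, 0, 0, 0, 0, 0]
  ]
}}

```text
time: 22.12
tool_pos: [0.5512, -0.3441, 0.2005]
ee_rot: [3.141, 0.001, 1.596]
wrist_force: [0.3, -0.3, -1.1]
width: 0.0087
finger_force: 30.0
```

Request:
{"name": "drive_tool", "arguments": {
  "commands": [
    [0, 0, 0.25, 0, 0, 0],
    [0, 0, 0.2, 0, 0, 0],
    [0, 0, 0.15, 0, 0, 0],
    [0, 0, 0.1, 0, 0, 0],
    [0, 0, 0, 0, 0, 0],
    [0, 0, 0, 0, 0, 0]
  ]
}}

```text
time: 22.88
tool_pos: [0.5509, -0.3437, 0.1736]
ee_rot: [3.141, 0.001, 1.596]
wrist_force: [-1.9, 0.6, 5.4]
width: 0.0088
finger_force: 30.0
```

```bash
python3 chk.py .25 ; python3 go.py d .044 -.09 .17
```

```text
side wood n 302 dx [0.0384 0.0834 0.0924] dy [-0.1038 -0.0637] z [0.1454 0.2279]
tines [-0.0989, -0.0764, -0.0546, -0.0335, -0.0111, 0.0106, 0.0329, 0.0557, 0.077, 0.0991] dy [-0.1141 -0.0595]
top wood n 97 dx [0.0475 0.0863 0.0929] dy [-0.0907 -0.0654] z [0.1476 0.207 ]
tines [0.0116, 0.034, 0.0557, 0.0782] dy [-0.116  -0.0636]
t 22.975 pos [ 0.5509 -0.3437  0.1736] rot [3.1408e+00 8.0000e-04 1.5958e+00] w 0.0089 target [ 0.5511 -0.3424  0.17  ]
turn units [0.01 0.01 0.01]
shift units now frame [0.03 0.01 0.09]  goal frame [0.03 0.01 0.09]
```

Request:
{"name": "drive_tool", "arguments": {
  "commands": [
    [0, 0, 0, 0, 0, 0],
    [0, 0, 0, 0, 0, 0],
    [0, 0, 0, 0, 0, 0],
    [0, 0, 0, 0, 0, 0],
    [0, 0, -0.5, 0, 0, 0],
    [0, 0, -0.8, 0, 0, 0],
    [0, 0, -0.9, 0, 0, 0],
    [0, 0, -0.9, 0, 0, 0],
    [0, 0, -0.9, 0, 0, 0],
    [0, 0, -0.2, 0, 0, 0],
    [0, 0, 0, 0, 0, 0]
  ],
  "gripper": 0.6
}}

```text
time: 24.35
tool_pos: [0.5511, -0.3439, 0.3395]
ee_rot: [-3.142, 0.0, 1.596]
wrist_force: [-0.6, 0.4, -0.0]
width: 0.0378
finger_force: 0.0
```

```bash
python3 chk.py .25 ; python3 go.py s -.056 0 .34
```

```text
side wood n 344 dx [0.0383 0.0494 0.0919] dy [-0.0996 -0.0629] z [0.1454 0.2053]
tines [-0.0987, -0.0769, -0.055, -0.0334, -0.0118, 0.0109, 0.0328, 0.0554, 0.077, 0.0984] dy [-0.1145 -0.0591]
top wood n 272 dx [0.0393 0.0837 0.0923] dy [-0.1011 -0.0653] z [0.147  0.2081]
tines [0.0114, 0.0342, 0.0561, 0.0775] dy [-0.1149 -0.0631]
t 24.45 pos [ 0.5507 -0.3436  0.3375] rot [-3.1387e+00 -2.2000e-03  1.5958e+00] w 0.0374 target [0.6023 0.2802 0.34  ]
turn units [-0.03 -0.03 -3.46]
shift units now frame [15.56  1.68 -0.03]  goal frame [14.06  6.86 -0.06]
```

Request:
{"name": "drive_tool", "arguments": {
  "commands": [
    [0, 0, -0.05, 0, 0, -0.86],
    [0, 0, 0, 0, 0, -0.87],
    [0, 0, 0, 0, 0, -0.86],
    [0, 0, 0, 0, 0, -0.87],
    [0.88, 0.43, 0, 0, 0, 0],
    [0.88, 0.43, 0, 0, 0, 0],
    [0.88, 0.43, 0, 0, 0, 0],
    [0.88, 0.43, 0, 0, 0, 0],
    [0.88, 0.43, 0, 0, 0, 0],
    [0.88, 0.43, 0, 0, 0, 0],
    [0.88, 0.43, 0, 0, 0, 0],
    [0.88, 0.43, 0, 0, 0, 0],
    [0.88, 0.43, 0, 0, 0, 0],
    [0.88, 0.43, 0, 0, 0, 0],
    [0.88, 0.43, 0, 0, 0, 0],
    [0.88, 0.43, 0, 0, 0, 0],
    [0.88, 0.43, 0, 0, 0, 0],
    [0.88, 0.43, 0, 0, 0, 0],
    [0.87, 0.43, 0, 0, 0, 0],
    [0.87, 0.43, 0, 0, 0, 0]
  ]
}}

```text
time: 26.95
tool_pos: [0.6032, 0.2812, 0.3394]
ee_rot: [-3.138, 0.0, 1.942]
wrist_force: [0.8, -0.4, -0.1]
width: 0.0376
finger_force: 0.0
```

```bash
python3 go.py s -.0565 0 .222
```

```text
t 26.95 pos [0.6032 0.2812 0.3394] rot [-3.1376e+00  1.0000e-04  1.9418e+00] w 0.0376 target [0.6019 0.28   0.222 ]
turn units [-0.04  0.   -0.  ]
shift units now frame [-0.02 -0.03  2.93]  goal frame [-0.02 -0.04  2.93]
```

Request:
{"name": "drive_tool", "arguments": {
  "commands": [
    [-0.02, -0.03, 0.6, 0, 0, 0],
    [0, 0, 0.6, 0, 0, 0],
    [0, 0, 0.6, 0, 0, 0],
    [0, 0, 0.6, 0, 0, 0],
    [0, 0, 0.52, 0, 0, 0],
    [0, 0, 0, 0, 0, 0]
  ]
}}

```text
time: 27.7
tool_pos: [0.6009, 0.2782, 0.2203]
ee_rot: [-3.133, -0.0, 1.942]
wrist_force: [-0.2, 0.1, -0.1]
width: 0.0374
finger_force: 0.0
```

Request:
{"name": "drive_tool", "arguments": {
  "commands": [
    [0, 0, 0, 0, 0, 0],
    [0, 0, 0, 0, 0, 0],
    [0, 0, 0, 0, 0, 0],
    [0, 0, 0, 0, 0, 0],
    [0, 0, 0, 0, 0, 0],
    [0, 0, 0, 0, 0, 0]
  ],
  "gripper": 1
}}

```text
time: 28.45
tool_pos: [0.6031, 0.279, 0.226]
ee_rot: [3.14, 0.0, 1.942]
wrist_force: [0.5, 0.1, 3.5]
width: 0.0085
finger_force: 30.0
```

Request:
{"name": "drive_tool", "arguments": {
  "commands": [
    [0, 0, -0.18, 0, 0, 0],
    [0, 0, -0.17, 0, 0, 0],
    [0, 0, 0, 0, 0, 0],
    [0, -0.4, 0, 0, 0, 0],
    [0, -0.4, 0, 0, 0, 0],
    [0, -0.4, 0, 0, 0, 0],
    [0, -0.4, 0, 0, 0, 0],
    [0, -0.4, 0, 0, 0, 0],
    [0, 0, 0, 0, 0, 0]
  ]
}}

```text
time: 29.58
tool_pos: [0.5276, 0.2498, 0.2394]
ee_rot: [3.141, 0.0, 1.942]
wrist_force: [1.2, -1.0, -0.5]
width: 0.0089
finger_force: 30.0
```

```bash
python3 go.py d -.044 -.09 .34
```

```text
t 29.575 pos [0.5276 0.2498 0.2394] rot [3.1412e+00 1.0000e-04 1.9419e+00] w 0.0089 target [ 0.4632 -0.3445  0.34  ]
turn units [0.   0.   3.47]
shift units now frame [-13.26  -6.89  -2.52]  goal frame [-14.81  -1.97  -2.52]
```

Request:
{"name": "drive_tool", "arguments": {
  "commands": [
    [0, 0, -0.63, 0, 0, 0.86],
    [0, 0, -0.63, 0, 0, 0.87],
    [0, 0, -0.63, 0, 0, 0.86],
    [0, 0, -0.63, 0, 0, 0.87],
    [-0.93, -0.12, 0, 0, 0, 0],
    [-0.93, -0.12, 0, 0, 0, 0],
    [-0.93, -0.12, 0, 0, 0, 0],
    [-0.93, -0.12, 0, 0, 0, 0],
    [-0.93, -0.12, 0, 0, 0, 0],
    [-0.93, -0.12, 0, 0, 0, 0],
    [-0.93, -0.12, 0, 0, 0, 0],
    [-0.93, -0.12, 0, 0, 0, 0],
    [-0.93, -0.12, 0, 0, 0, 0],
    [-0.93, -0.12, 0, 0, 0, 0],
    [-0.93, -0.13, 0, 0, 0, 0],
    [-0.93, -0.13, 0, 0, 0, 0],
    [-0.92, -0.13, 0, 0, 0, 0],
    [-0.92, -0.13, 0, 0, 0, 0],
    [-0.92, -0.13, 0, 0, 0, 0],
    [-0.88, -0.13, 0, 0, 0, 0]
  ]
}}

```text
time: 32.08
tool_pos: [0.464, -0.3456, 0.3395]
ee_rot: [3.142, 0.0, 1.596]
wrist_force: [0.7, 0.5, -0.2]
width: 0.0088
finger_force: 30.0
```

Request:
{"name": "drive_tool", "arguments": {
  "commands": [
    [0, 0, 0, 0, 0, 0],
    [0, 0, 0, 0, 0, 0]
  ]
}}

```text
time: 32.33
tool_pos: [0.4642, -0.3437, 0.3396]
ee_rot: [-3.142, -0.001, 1.596]
wrist_force: [0.1, 0.4, -0.9]
width: 0.0088
finger_force: 30.0
```

```bash
python3 chk.py .30 .215; python3 go.py d -.044 -.09 .20
```

```text
side wood n 312 dx [-0.0488 -0.0465 -0.0394] dy [-0.1236 -0.0471] z [0.222  0.2993]
tines [-0.0988, -0.0764, -0.0553, -0.033, -0.0116, 0.0104, 0.0327, 0.0554, 0.0774, 0.0992] dy [-0.1138 -0.059 ]
top wood n 129 dx [-0.0457 -0.0449 -0.0369] dy [-0.0959 -0.0504] z [0.2254 0.2981]
tines [-0.0988, 0.0122, 0.0336, 0.0564, 0.0779] dy [-0.1161 -0.0634]
t 32.425 pos [ 0.4642 -0.343   0.3402] rot [3.1410e+00 1.0000e-04 1.5971e+00] w 0.0085 target [ 0.4632 -0.3445  0.2   ]
turn units [0.01 0.   0.02]
shift units now frame [-0.04 -0.03  3.51]  goal frame [-0.04 -0.03  3.51]
```

Request:
{"name": "drive_tool", "arguments": {
  "commands": [
    [-0.05, -0.02, 0.6, 0, 0, 0],
    [0, 0, 0.6, 0, 0, 0],
    [0, 0, 0.6, 0, 0, 0],
    [0, 0, 0.5, 0, 0, 0],
    [0, 0, 0.4, 0, 0, 0],
    [0, 0, 0.4, 0, 0, 0],
    [0, 0, 0.4, 0, 0, 0],
    [0, 0, 0.25, 0, 0, 0],
    [0, 0, 0, 0, 0, 0],
    [0, 0, 0, 0, 0, 0]
  ]
}}

```text
time: 33.67
tool_pos: [0.4633, -0.3462, 0.1906]
ee_rot: [3.141, 0.001, 1.596]
wrist_force: [-0.4, 0.4, -0.6]
width: 0.009
finger_force: 30.0
```

Request:
{"name": "drive_tool", "arguments": {
  "commands": [
    [0, 0, 0.25, 0, 0, 0],
    [0, 0, 0.2, 0, 0, 0],
    [0, 0, 0.15, 0, 0, 0],
    [0, 0, 0.1, 0, 0, 0],
    [0, 0, 0, 0, 0, 0],
    [0, 0, 0, 0, 0, 0]
  ]
}}

```text
time: 34.42
tool_pos: [0.4632, -0.346, 0.1622]
ee_rot: [3.141, 0.0, 1.596]
wrist_force: [-0.2, -0.0, -0.9]
width: 0.009
finger_force: 30.0
```

Request:
{"name": "drive_tool", "arguments": {
  "commands": [
    [0, 0, 0.1, 0, 0, 0],
    [0, 0, 0.07, 0, 0, 0],
    [0, 0, 0, 0, 0, 0],
    [0, 0, 0, 0, 0, 0]
  ]
}}

```text
time: 34.92
tool_pos: [0.4631, -0.3459, 0.1551]
ee_rot: [3.142, 0.0, 1.596]
wrist_force: [0.1, -0.9, -1.4]
width: 0.0089
finger_force: 30.0
```

Request:
{"name": "drive_tool", "arguments": {
  "commands": [
    [0, 0, 0.05, 0, 0, 0],
    [0, 0, 0.05, 0, 0, 0],
    [0, 0, 0, 0, 0, 0],
    [0, 0, 0, 0, 0, 0]
  ]
}}

```text
time: 35.42
tool_pos: [0.4632, -0.346, 0.1516]
ee_rot: [3.141, 0.001, 1.596]
wrist_force: [-1.0, 0.2, 2.2]
width: 0.0088
finger_force: 30.0
```

Request:
{"name": "drive_tool", "arguments": {
  "commands": [
    [0, 0, 0.03, 0, 0, 0],
    [0, 0, 0, 0, 0, 0],
    [0, 0, 0, 0, 0, 0]
  ]
}}

```text
time: 35.8
tool_pos: [0.4632, -0.346, 0.1514]
ee_rot: [3.141, 0.001, 1.596]
wrist_force: [-1.6, 2.4, 6.1]
width: 0.0087
finger_force: 30.0
```

Request:
{"name": "drive_tool", "arguments": {
  "commands": [
    [0, 0, 0, 0, 0, 0],
    [0, 0, 0, 0, 0, 0],
    [0, 0, 0, 0, 0, 0],
    [0, 0, 0, 0, 0, 0],
    [0, 0, -0.5, 0, 0, 0],
    [0, 0, -0.8, 0, 0, 0],
    [0, 0, -0.9, 0, 0, 0],
    [0, 0, -0.9, 0, 0, 0],
    [0, 0, -0.9, 0, 0, 0],
    [0, 0, -0.5, 0, 0, 0],
    [0, 0, 0, 0, 0, 0]
  ],
  "gripper": 0.6
}}

```text
time: 37.17
tool_pos: [0.4636, -0.3464, 0.332]
ee_rot: [3.138, 0.003, 1.596]
wrist_force: [0.6, 0.8, -0.8]
width: 0.0374
finger_force: 0.0
```

```bash
python3 chk.py .25 .12
cat > pot.py <<'E'
from h import *
DY=.024;O=np.array([.505,-.2535])
for n in('top','side'):
    s=cam(n);W=cloud(s); hs=cv2.cvtColor(s['image'],cv2.COLOR_BGR2HSV)
    z=W[...,2]; m=(z>.045)&(z<.09)&(hs[...,1]<60)&(W[...,0]>.3)&(W[...,0]<.62)&(W[...,1]>-.26)&(W[...,1]<.3)
    m=cv2.morphologyEx(m.astype(np.uint8),cv2.MORPH_CLOSE,np.ones((3,3)))
    N,l,st,c=cv2.connectedComponentsWithStats(m)
    if N<2: print(n,'none');continue
    P=W[l==1+st[1:,4].argmax()]; P=P[~np.isnan(P).any(1)]
    (cx,cy),r=cv2.minEnclosingCircle(P[:,:2].astype(np.float32))
    q=np.array([cx,cy])-O; print(n,len(P),'pot',round(cx,4),round(cy,4),'r',round(r,4),'drainer',(q@[np.cos(DY),np.sin(DY)]).round(4),(q@[-np.sin(DY),np.cos(DY)]).round(4),'z',np.percentile(P[:,2],[2,98]).round(3))
    d=(hs[...,2]<60)&(z>.03)&(z<.075)&(np.hypot(W[...,0]-cx,W[...,1]-cy)<.11)
    H=W[d][:,:2]; 
    if len(H)>10:
        v=np.linalg.svd(H-H.mean(0))[2][0]; print('  handles n',len(H),'dir',np.degrees(np.arctan2(v[1],v[0])).round(1),'mid',H.min(0).round(3),H.max(0).round(3))
    cv2.imwrite(f'pics/{n}_last.png',s['image'])
E
python3 pot.py; python3 -c "
import cv2
s=cv2.imread('pics/side_last.png');cv2.imwrite('pics/a4.png',cv2.resize(s[120:330,290:490],None,fx=2.8,fy=2.8))"
```

```text
side wood n 663 dx [-0.0479  0.0428  0.0916] dy [-0.1014 -0.0603] z [0.1207 0.2052]
tines [-0.0987, -0.0766, -0.0542, -0.0333, -0.0111, 0.0108, 0.0325, 0.0556, 0.0771, 0.0988] dy [-0.1136 -0.0595]
top wood n 537 dx [-0.0466  0.0448  0.0921] dy [-0.1171 -0.0626] z [0.1203 0.2068]
tines [-0.0988, -0.0538, 0.0117, 0.0333, 0.0559, 0.078] dy [-0.1149 -0.063 ]
top 56 pot 0.4489 0.0345 r 0.0456 drainer -0.0492 0.2892 z [0.051 0.063]
side 600 pot 0.4573 0.0565 r 0.0715 drainer -0.0402 0.311 z [0.045 0.062]
  handles n 222 dir -174.7 mid [0.375 0.025] [0.553 0.092]
```

View pics/a4.png

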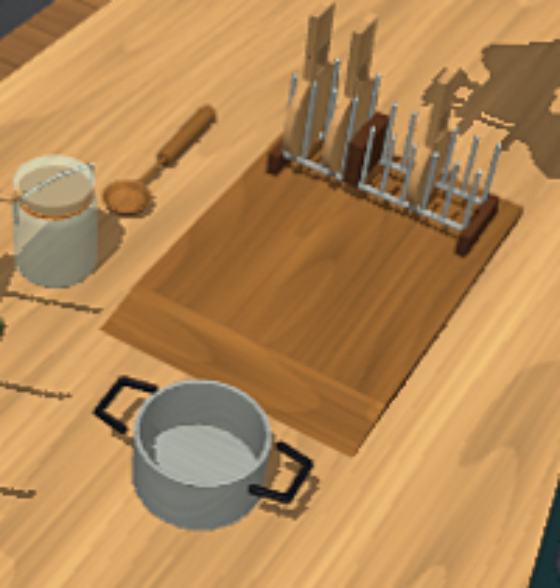

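All three boards stand in their gaps: large ones at (310,90) and (355,100) in the crop, the small one at (435,150). The pot has been knocked closer to the ramp, now at (203,450). I'll measure it again and go behind it.

```bash
cat > pot2.py <<'E'
from h import *
from scipy.optimize import least_squares
DY=.024;O=np.array([.505,-.2535])
for n in('top','side'):
    s=cam(n);W=cloud(s);hs=cv2.cvtColor(s['image'],cv2.COLOR_BGR2HSV);z=W[...,2]
    m=(z>.035)&(z<.085)&(hs[...,1]<75)&(hs[...,2]>70)&(W[...,0]>.3)&(W[...,0]<.62)&(W[...,1]>-.26)&(W[...,1]<.3)
    N,l,st,c=cv2.connectedComponentsWithStats(m.astype(np.uint8),connectivity=8)
    P=W[m]
    if len(P)<30: print(n,'few');continue
    f=lambda p:np.hypot(P[:,0]-p[0],P[:,1]-p[1])-.0545
    r=least_squares(f,P[:,:2].mean(0),loss='soft_l1',f_scale=.002); q=r.x-O
    print(n,len(P),'pot',r.x.round(4),'res',np.median(abs(r.fun)).round(4),'drainer',(q@[np.cos(DY),np.sin(DY)]).round(4),(q@[-np.sin(DY),np.cos(DY)]).round(4),'z',np.percentile(P[:,2],[2,99]).round(3))
    cv2.imwrite(f'pics/{n}_last.png',s['image'])
E
python3 pot2.py; python3 go.py d -.036 .41 .30
```

```text
top 240 pot [0.4641 0.0569] res 0.0022 drainer -0.0335 0.3113 z [0.038 0.065]
side 817 pot [0.4634 0.0584] res 0.0018 drainer -0.0341 0.3128 z [0.036 0.063]
t 37.475 pos [ 0.4628 -0.3456  0.3282] rot [-3.1395e+00 -1.9000e-03  1.5958e+00] w 0.0378 target [0.4592 0.1555 0.3   ]
turn units [-0.02 -0.02  0.01]
shift units now frame [12.53  0.23  0.73]  goal frame [12.53  0.21  0.71]
```

Request:
{"name": "drive_tool", "arguments": {
  "commands": [
    [0.9, 0.02, 0, 0, 0, 0],
    [0.9, 0.02, 0, 0, 0, 0],
    [0.9, 0.02, 0, 0, 0, 0],
    [0.9, 0.02, 0, 0, 0, 0],
    [0.9, 0.02, 0, 0, 0, 0],
    [0.9, 0.02, 0, 0, 0, 0],
    [0.9, 0.02, 0, 0, 0, 0],
    [0.9, 0.02, 0, 0, 0, 0],
    [0.9, 0.02, 0, 0, 0, 0],
    [0.9, 0.02, 0, 0, 0, 0],
    [0.9, 0.02, 0, 0, 0, 0],
    [0.9, 0.02, 0, 0, 0, 0],
    [0.9, 0.02, 0, 0, 0, 0],
    [0.85, 0.02, 0, 0, 0, 0],
    [0, 0, 0.8, 0, 0, 0],
    [0, 0, 0.8, 0, 0, 0],
    [0, 0, 0.8, 0, 0, 0],
    [0, 0, 0, 0, 0, 0]
  ],
  "gripper": 0.46
}}

```text
time: 39.72
tool_pos: [0.4597, 0.1558, 0.2302]
ee_rot: [-3.134, 0.001, 1.596]
wrist_force: [-0.3, 0.3, 1.0]
width: 0.0506
finger_force: 0.0
```

```bash
python3 pot2.py; python3 go.py d -.034 .41 .032;python3 -c "
import cv2
s=cv2.imread('pics/side_last.png');cv2.imwrite('pics/a5.png',cv2.resize(s[180:460,180:480],None,fx=2,fy=2))"
```

```text
top 192 pot [0.4634 0.0586] res 0.0015 drainer -0.0341 0.313 z [0.037 0.066]
side 808 pot [0.4634 0.0585] res 0.0018 drainer -0.0341 0.3129 z [0.036 0.062]
t 39.825 pos [0.4617 0.1562 0.2343] rot [3.1415 0.     1.5958] w 0.0506 target [0.4612 0.1556 0.032 ]
turn units [0.   0.   0.01]
shift units now frame [-0.02 -0.01  5.06]  goal frame [-0.02 -0.01  5.06]
```

View pics/a5.png

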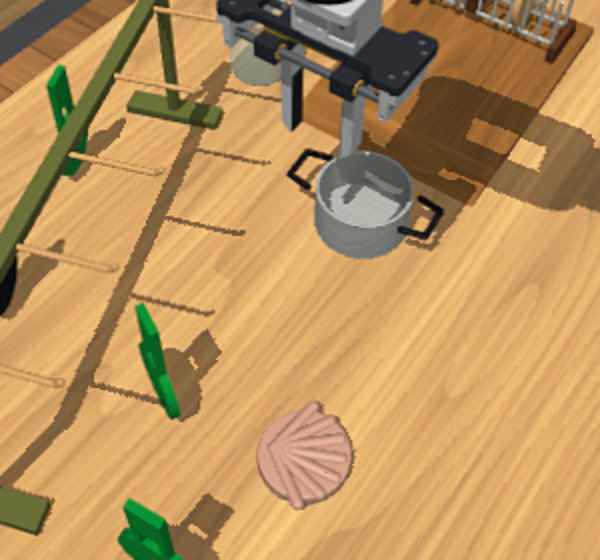

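The fingers, at (320,130), are high above the table behind the pot at (362,203). The mold at (305,455) and the green lookalikes are clear of the way. Descending and starting the push.

Request:
{"name": "drive_tool", "arguments": {
  "commands": [
    [0, 0, 0.8, 0, 0, 0],
    [0, 0, 0.8, 0, 0, 0],
    [0, 0, 0.8, 0, 0, 0],
    [0, 0, 0.8, 0, 0, 0],
    [0, 0, 0.8, 0, 0, 0],
    [0, 0, 0.6, 0, 0, 0],
    [0, 0, 0.4, 0, 0, 0],
    [0, 0, 0, 0, 0, 0],
    [-0.25, 0, 0, 0, 0, 0],
    [-0.25, 0, 0, 0, 0, 0],
    [-0.25, 0, 0, 0, 0, 0],
    [-0.25, 0, 0, 0, 0, 0],
    [-0.25, 0, 0, 0, 0, 0],
    [-0.25, 0, 0, 0, 0, 0],
    [-0.25, 0, 0, 0, 0, 0],
    [-0.25, 0, 0, 0, 0, 0]
  ]
}}

```text
time: 41.82
tool_pos: [0.4639, 0.076, 0.034]
ee_rot: [3.141, -0.001, 1.596]
wrist_force: [-0.9, 4.6, 1.9]
width: 0.0506
finger_force: 2.0
```

```bash
python3 pot2.py; python3 go.py d -.034 .102 .032
```

```text
top 96 pot [0.4669 0.023 ] res 0.0008 drainer -0.0315 0.2774 z [0.036 0.063]
side 414 pot [0.4642 0.0221] res 0.004 drainer -0.0342 0.2765 z [0.036 0.084]
t 41.925 pos [0.4639 0.0745 0.0339] rot [3.1413e+00 2.2000e-03 1.5948e+00] w 0.0512 target [ 0.4686 -0.1523  0.032 ]
turn units [0.   0.02 0.  ]
shift units now frame [-5.67 -0.02  0.06]  goal frame [-5.67 -0.02  0.05]
```

Request:
{"name": "drive_tool", "arguments": {
  "commands": [
    [-0.2, 0, 0, 0, 0, 0],
    [-0.2, 0, 0, 0, 0, 0],
    [-0.2, 0, -0.02, 0, 0, 0],
    [-0.2, 0, -0.02, 0, 0, 0],
    [-0.2, 0, -0.02, 0, 0, 0],
    [-0.2, 0, -0.02, 0, 0, 0],
    [-0.2, 0, -0.02, 0, 0, 0]
  ]
}}

```text
time: 42.8
tool_pos: [0.4649, 0.0197, 0.0378]
ee_rot: [-3.141, -0.0, 1.596]
wrist_force: [0.0, 5.7, -0.6]
width: 0.0506
finger_force: 2.3
```

```bash
python3 pot2.py; python3 go.py d -.034 .102 .04;python3 -c "
import cv2
s=cv2.imread('pics/side_last.png');cv2.imwrite('pics/a6.png',cv2.resize(s[160:340,280:480],None,fx=2.8,fy=2.8))"
```

```text
top 68 pot [ 0.4683 -0.0341] res 0.0007 drainer -0.0314 0.2202 z [0.047 0.078]
side 419 pot [ 0.4664 -0.0346] res 0.0039 drainer -0.0334 0.2197 z [0.036 0.084]
t 42.9 pos [0.465  0.0186 0.0377] rot [-3.1413e+00  2.1000e-03  1.5948e+00] w 0.0508 target [ 0.4686 -0.1523  0.04  ]
turn units [-0.    0.02 -0.  ]
shift units now frame [-4.28 -0.01 -0.05]  goal frame [-4.28 -0.01 -0.06]
```

View pics/a6.png

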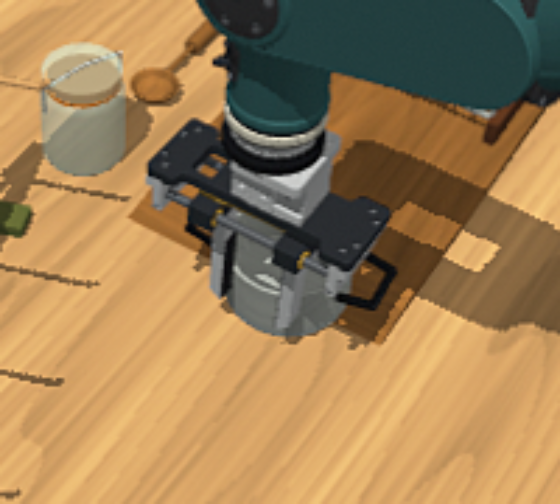

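The pot, at (285,290), has its front on the ramp and is pushed squarely by both fingers. Continuing.

Request:
{"name": "drive_tool", "arguments": {
  "commands": [
    [-0.2, 0, -0.02, 0, 0, 0],
    [-0.2, 0, -0.02, 0, 0, 0],
    [-0.2, 0, -0.02, 0, 0, 0],
    [-0.2, 0, -0.02, 0, 0, 0],
    [-0.2, 0, 0, 0, 0, 0],
    [-0.2, 0, 0, 0, 0, 0],
    [-0.2, 0, 0, 0, 0, 0],
    [-0.2, 0, 0, 0, 0, 0],
    [-0.2, 0, 0, 0, 0, 0],
    [-0.2, 0, 0, 0, 0, 0]
  ]
}}

```text
time: 44.15
tool_pos: [0.4697, -0.0578, 0.0446]
ee_rot: [3.135, -0.004, 1.596]
wrist_force: [-0.6, 11.4, 11.4]
width: 0.0512
finger_force: 7.2
```

```bash
python3 pot2.py; python3 go.py d -.034 .102 .04
```

```text
top few
side 536 pot [ 0.4709 -0.113 ] res 0.002 drainer -0.0307 0.1412 z [0.036 0.084]
t 44.25 pos [ 0.4697 -0.0592  0.0442] rot [ 3.1352e+00 -1.9000e-03  1.5956e+00] w 0.0508 target [ 0.4686 -0.1523  0.04  ]
turn units [ 0.06 -0.02  0.01]
shift units now frame [-2.33 -0.09  0.1 ]  goal frame [-2.33 -0.08  0.11]
```

Request:
{"name": "drive_tool", "arguments": {
  "commands": [
    [-0.2, 0, 0, 0, 0, 0],
    [-0.2, 0, 0, 0, 0, 0],
    [-0.2, 0, 0, 0, 0, 0],
    [-0.2, 0, 0, 0, 0, 0],
    [-0.2, 0, 0, 0, 0, 0],
    [-0.2, 0, 0, 0, 0, 0],
    [-0.2, 0, 0, 0, 0, 0],
    [-0.2, 0, 0, 0, 0, 0],
    [-0.2, 0, 0, 0, 0, 0],
    [-0.2, 0, 0, 0, 0, 0],
    [-0.2, 0, 0, 0, 0, 0],
    [0, 0, 0, 0, 0, 0]
  ]
}}

```text
time: 45.75
tool_pos: [0.471, -0.1476, 0.0436]
ee_rot: [3.137, -0.001, 1.596]
wrist_force: [1.1, 7.1, 6.6]
width: 0.051
finger_force: 4.2
```

```bash
python3 pot2.py; python3 go.py d -.034 .102 .04
```

```text
top few
side 563 pot [ 0.4732 -0.1998] res 0.0022 drainer -0.0305 0.0544 z [0.036 0.084]
t 45.85 pos [ 0.4709 -0.1476  0.0434] rot [ 3.1373e+00 -4.0000e-04  1.5960e+00] w 0.0512 target [ 0.4686 -0.1523  0.04  ]
turn units [ 0.04 -0.    0.01]
shift units now frame [-0.12 -0.06  0.08]  goal frame [-0.12 -0.06  0.08]
```

Pot at drainer y ≈ 0.054, inside the window. Backing off and raising the tool.

Request:
{"name": "drive_tool", "arguments": {
  "commands": [
    [0.15, 0, 0, 0, 0, 0],
    [0.3, 0, 0, 0, 0, 0],
    [0.5, 0, 0, 0, 0, 0],
    [0.7, 0, 0, 0, 0, 0],
    [0.8, 0, 0, 0, 0, 0],
    [0.8, 0, 0, 0, 0, 0],
    [0.8, 0, -0.3, 0, 0, 0],
    [0.6, 0, -0.6, 0, 0, 0],
    [0, 0, -0.8, 0, 0, 0],
    [0, 0, -0.9, 0, 0, 0],
    [0, 0, -0.9, 0, 0, 0],
    [0, 0, -0.9, 0, 0, 0],
    [0.8, 0, 0, 0, 0, 0],
    [0.8, 0, 0, 0, 0, 0],
    [0.8, 0, 0, 0, 0, 0],
    [0, 0, 0, 0, 0, 0],
    [0, 0, 0, 0, 0, 0]
  ]
}}

```text
time: 47.98
tool_pos: [0.462, 0.1336, 0.2167]
ee_rot: [-3.141, 0.002, 1.596]
wrist_force: [-1.3, -0.0, 0.3]
width: 0.0505
finger_force: 0.0
```

```bash
python3 pot2.py; python3 chk.py .25 .12; python3 -c "
import cv2
s=cv2.imread('pics/side_last.png');cv2.imwrite('pics/a7.png',cv2.resize(s[120:300,300:500],None,fx=3,fy=3))"
```

```text
top 414 pot [ 0.4722 -0.2013] res 0.0019 drainer -0.0315 0.053 z [0.037 0.078]
side 858 pot [ 0.4738 -0.2001] res 0.0015 drainer -0.0299 0.0542 z [0.036 0.074]
side wood n 111 dx [-0.0473  0.0445  0.0915] dy [-0.0949 -0.0575] z [0.1205 0.1432]
tines [-0.0987, -0.0765, -0.0543, -0.0329, -0.0111, 0.0108, 0.033, 0.055, 0.077, 0.0993] dy [-0.1135 -0.0593]
top wood n 534 dx [-0.0465  0.0447  0.092 ] dy [-0.1178 -0.0641] z [0.1208 0.2066]
tines [-0.0989, -0.0759, -0.0527, 0.0117, 0.0335, 0.0561, 0.0777] dy [-0.1154 -0.063 ]
```

View pics/a7.png

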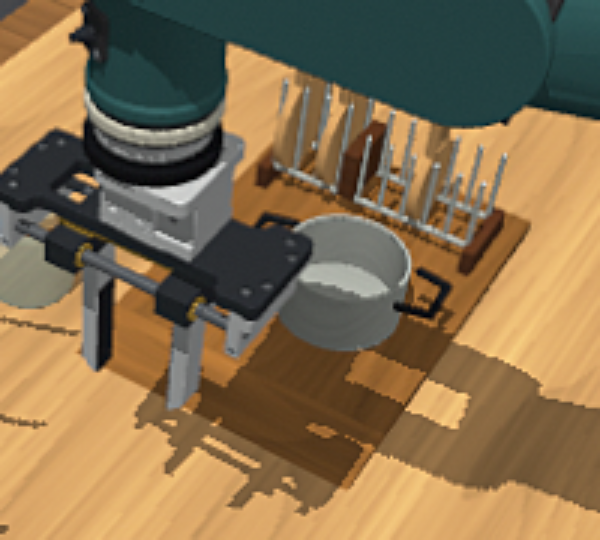

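The pot, at (345,280), stands level on the bare half, clear of the ramp, and the boards are still in the rack. I'll check the boards' heights and lean once more before handing in.

Run:
```python
from h import *
DY=.024;O=np.array([.505,-.2535]);X=np.array([np.cos(DY),np.sin(DY)]);Y=np.array([-X[1],X[0]])
s=cam('top');W=cloud(s);hs=cv2.cvtColor(s['image'],cv2.COLOR_BGR2HSV);q=W[...,:2]-O;dx=q@X;dy=q@Y;z=W[...,2]
for k,h in((-.044,112),(.044,122),(.088,122)):
    m=(abs(dx-k)<.012)&(abs(dy+.09)<.06)&(z>.05)&(hs[...,0]>8)&(hs[...,0]<22)&(hs[...,1]>100)
    t=np.percentile(z[m],98); print(k,m.sum(),'ztop',t.round(4),'centre',(t-h/1000).round(4),'lean dx/dz',np.polyfit(z[m],dx[m],1).round(3))
print(get_obs()['qvel'].round(3))
```

```text
-0.044 234 ztop 0.1839 centre 0.0719 lean dx/dz [ 0.02  -0.046]
0.044 386 ztop 0.2051 centre 0.0831 lean dx/dz [0.022 0.039]
0.088 413 ztop 0.2047 centre 0.0827 lean dx/dz [0.017 0.085]
[ 0.003 -0.001 -0.002  0.002 -0.001  0.001]
```

```bash
python3 -c "
from bench import close_job
print(close_job())"
```

```text
the job is handed in; nothing more can be done
None
```

The job is handed in (no verdict came back): the pot stands level on the bare half of the draining board, both large boards are in tall gaps and the small one is in a short gap, and the arm never went near the jar, spoon or mold.

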